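# Lock the centrifuge rotor lid with its two-start screw

### The job

The T-handled locking screw of the centrifuge rotor on the bench is standing loosely on top of its thread. Without lifting it out, turn it backward (counter-clockwise from above) until you feel it drop into the thread start, then drive it forward (clockwise) until it stops, its flange down on the lid. Do not force it at any point, and leave the other things on the bench where they are.

Things in the scene. Friction and masses are not known exactly. Their poses are not given: they have to be found in the camera images.
- rotor: Fixed centrifuge rotor on the bench: round aluminium body, grey lid, black foot, 182 mm in diameter. Origin: centre of its underside, on the screw's axis; z up. The lid's top is 100 mm above the origin.
- mouth (a point): Centre of the round 64 mm mouth in the lid, level with the lid's top. Inside is a two-start right-hand thread; its angle is unmarked and unrelated to the rotor's yaw. Screw flange (screw origin) above this point: 21 mm at the start, 7 mm once dropped into the thread, about 1 mm when fully home at the stop.
- screw: Loose aluminium locking screw, about 0.24 kg, upright in the mouth; its flange wobbles 2 to 4 mm sideways. Origin: centre of the underside of its flange (72 mm across, 4 mm thick); z up along its axis, x along its handle bar. A 22 mm wide neck on the flange carries the bar; below the flange a 28 mm shank, 84 mm long. More than 40 N between fingers and screw counts as forcing it.
- bar (a point): Centre of the black straight handle bar, on the screw's axis, 24 mm above screw's origin: 104 mm long (52 mm either side), 12 mm wide, 16 mm tall (8 mm above and below this point), 12 mm free height between it and the flange, ends free. Less than 3 N at its end turns the screw; pushing it hard also holds the screw up by friction. Same look after half a turn.
- lugs (a point): Underside of the two opposite lugs on the shank, in line with the bar, 27 mm below screw's origin. At the start they stand on flat lands; clockwise they soon butt on a rib. 20 to 105 degrees counter-clockwise they fall 14 mm by weight into gaps; about 20 degrees further a rib blocks. Then 95 to 135 degrees clockwise leads them under the lands, down a 6 mm ramp to a hard stop.
- bucket: Bystander: open aluminium rotor cup, 56 mm in diameter, 80 mm tall; origin at the centre of its underside.
- jar: Bystander: clear capped specimen jar, 48 mm in diameter, 62 mm tall; origin at the centre of its underside.
- marker: Bystander: marker pen lying along its x axis, 135 mm long, 16 mm thick; origin on the bench, 42 mm from its plain end.
- tuberack: Bystander: white rack with ten capped tubes, 70 x 190 x 112 mm; origin at the centre of its underside.
- slidebox: Bystander: flat slide box, 92 x 172 x 35 mm; origin at the centre of its underside.
- timer: Bystander: small bench timer, 60 x 80 x 22 mm; origin at the centre of its underside.
Things that resemble listed ones, but are neither listed nor needed, are in the scene too. Leave any purple look-alike of the rotor alone.

How it is judged:
By the outcome, as a careful person would: the job done as asked, in the order asked, and still so for the second after the job is handed in, with the robot touching nothing.
It also fails if it takes over 53 s, if anything falls off the work surface, if the arm or the gripper's body presses on something with over 40 N, if the wrist force passes 120 N, or if a joint passes its speed limit or range.

### The arm

A 6-joint arm with a two-finger parallel gripper is mounted at the origin on the work surface. World frame = base frame: x ahead of the robot, y to its left, z up, the work surface at z = 0. Lengths are in m, angles in rad, forces in N, time in s.
With the tool pointing down it reaches from about 0.325 to 0.85 m from the base axis. Payload 15.5 kg.
Tool frame: the origin (TCP) lies between the finger pads; the fingertips stand env.tip_extent ahead of it and the grasp point (between the pads) lies 8 mm behind it (env.tip_extent is the distance from the TCP to the fingertips, in m); z points along the fingers, x is the direction in which the jaws open and shut, and the axes are right-handed (so a half turn about z gives the same grasp; the last joint's range is limited). The gripper opens to 91 mm and grips with 3 to 60 N. Pads are 32 mm wide; open, the fingers measure 118 mm over their backs; the gripper's body (76 mm by 178 mm) begins 60 mm behind the grasp point.
Start: joints at [1.222, 0.494, 1.345, -0, 1.302, -0.096], TCP at [0.157, 0.605, 0.225] pointing down, gripper open.
Joint ranges: [-2.91, 2.91], [-0.82, 2.16], [0.22, 2.67], [-1.22, 4.37], [0.12, 2.79], [-3.08, 3.08]. Speed limits (rad/s): [1.89, 1.89, 2.57, 3.01, 3.01, 3.01].

### API

Orientations are given as a unit quaternion [x, y, z, w].
In Python, from bench import env, get_image, order gives the robot as it stands. The module is installed in compiled form; this text tells all that it offers.
- The arm moves only by the tool apply_moves, never from a script. Its argument "steps" is a list of rows, each an object of numbers: "wx", "wy", "wz": the turn, a rotation vector about the world's x, y, z in rad; "dx", "dy", "dz": the shift along the world's x, y, z in cm; "grip": the closure, from 0 (fully open) to 1 (shut). A call has 1 to 20 rows; each row is the pose to reach, as a shift and turn from the pose commanded when the call began; what a row does not reach only later rows make up. A row lasts 1/12 s, in which the tool goes at most 41.7 mm and 7.16 degrees, less where a joint would pass 70% of its speed; a pose out of reach is approached as far as the arm can. A call with a gripper value outside its range is refused whole. The fingers move at their own pace and stop on an object; the grip force is fixed at half the most. Time passes only in rows, so rows that repeat a pose let the fingers close. It gives the time, the measured TCP pose, the force and the opening at its end, in the units of the state.
- env.read_state(): the state, without advancing time (a new reading comes with each control period).
- get_image(name): name is "side" or "top" or "wrist"; returns a dict with "frame" (480x640x3 uint8, red, green, blue), "K" (3x3 intrinsics, pixels), "k1" (the pictures are not rectified: a ray, as slopes to the right and down, at radius r is drawn at 1 + k1 r^2 times it, then the intrinsics apply), "extrinsics" (4x4, takes a point from camera to world coordinates); the wrist camera has in their place "hand_eye" (4x4, takes a point from camera to tool coordinates, whose origin is the TCP and whose axes are the tool frame's). Camera axes: x right, y down, z forward; pixel columns grow to the right and rows downward; lengths in m; the calibration is good to about 2 mm. A picture is of the moment at which its call begins: read the wrist's pose just before it. There is no depth.
- order.hand_in(): hands the job in, once; it reports no verdict.
The state is a dict: "time_s": time; "qpos": joint angles; "dq": joint speeds; "joint_efforts": joint torques, N m; "tool_pos": TCP position; "tool_rot": TCP orientation; "ft_force": force on the tool from outside, world axes, zero at the start; "ft_torque": the same for the moment, N m; "finger_gap": finger opening in m.
Only numpy, scipy, OpenCV 4.12 (cv2) and the standard library are available. Lean on these libraries where they do the work, as an engineer would, in place of code of your own. Each camera call takes 0.05 s, during which the arm holds its last target.

## Working session

There is one attempt and no reset: what is moved stays moved. The work goes in short steps, Python scripts to look and compute and a tool call to move; the robot and the scene stay as the last step left them, time stands still between calls to the robot, and variables do not carry over. Pictures are saved under pics/ and viewed, and the job is handed in when it is done.

Besides the shell and the picture viewer there is one more tool, called after "Emit:" in YAML: its name, and indented under it one key for each argument. apply_moves: Moves the arm, as the interface text tells. Its arguments: {"type":"object","properties":{"steps":{"type":"array"}},"required":["steps"]}

```bash
mkdir -p pics
python3 - <<'E'
from bench import env,get_image
import cv2
s=env.read_state(); print(s, env.tip_extent)
for n in ["side","top","wrist"]:
    d=get_image(n); cv2.imwrite(f"pics/{n}0.png",d["frame"][:,:,::-1])
    print(n,d["K"],d["k1"],d.get("extrinsics",d.get("hand_eye")))
E
```

```text
{'time_s': 0.0, 'qpos': array([ 1.22147178e+00,  4.94144286e-01,  1.34608780e+00, -4.23203930e-05,
        1.30251656e+00, -9.55076474e-02]), 'dq': array([ 6.26232538e-04, -1.03687131e-03, -4.80123692e-04,  1.13915762e-03,
        2.87786225e-04,  9.18827085e-06]), 'joint_efforts': array([ 1.56003305e-03, -8.78813839e+01, -3.81837809e+01,  7.07432558e-02,
        5.34014334e-02, -1.55575162e-05]), 'tool_pos': array([0.15683273, 0.60464206, 0.22437713]), 'tool_rot': array([ 7.90913739e-01,  6.11927384e-01, -4.77906074e-04,  3.25735020e-04]), 'ft_force': array([ 0.55682565, -0.76616513,  0.6808649 ]), 'ft_torque': array([-0.00780681, -0.06401214,  0.01914223]), 'finger_gap': 0.09113991502555503} 0.011
side [[467.5868631    0.         322.24359672]
 [  0.         467.5868631  244.04303179]
 [  0.           0.           1.        ]] 0.02248446852849425 [[ 0.99187668 -0.07259747  0.1044522   0.45523569]
 [-0.1261373  -0.66742062  0.73392036 -0.81064427]
 [ 0.01643279 -0.74113381 -0.6711562   0.85479855]
 [ 0.          0.          0.          1.        ]]
top [[449.78655441   0.         312.35704628]
 [  0.         449.78655441 241.33052081]
 [  0.           0.           1.        ]] -0.06900844377873465 [[-2.24353907e-02 -9.98772824e-01  4.41531389e-02  5.00295129e-01]
 [-9.99744640e-01  2.22940035e-02 -3.69207596e-03  4.89136443e-04]
 [ 2.70319489e-03 -4.42246972e-02 -9.99017952e-01  1.20100985e+00]
 [ 0.00000000e+00  0.00000000e+00  0.00000000e+00  1.00000000e+00]]
wrist [[379.4711072    0.         322.15317934]
 [  0.         379.4711072  238.65945349]
 [  0.           0.           1.        ]] -0.08115567313148982 [[ 9.99998273e-01 -4.59706420e-04 -1.80077841e-03  6.62472024e-05]
 [ 9.63474170e-04  9.56789474e-01  2.90779942e-01 -8.20248231e-02]
 [ 1.58929242e-03 -2.90781175e-01  9.56788264e-01 -1.60660966e-01]
 [ 0.00000000e+00  0.00000000e+00  0.00000000e+00  1.00000000e+00]]
```

View pics/side0.png

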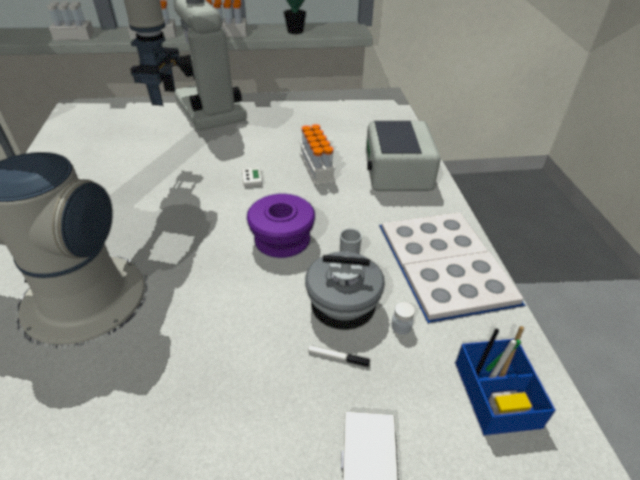

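View pics/top0.png

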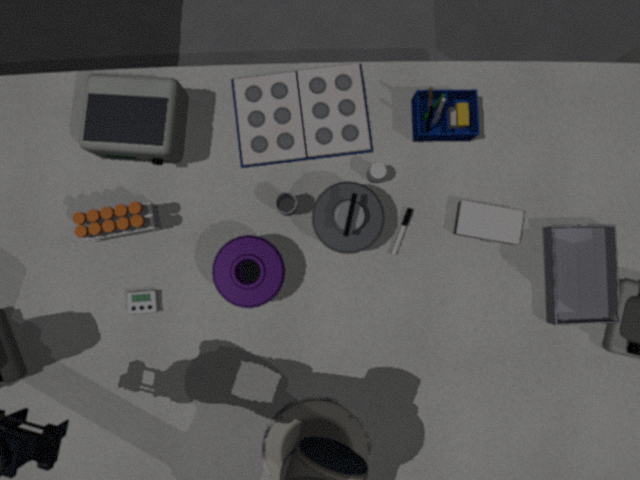

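The grey rotor with the T-handle is at top (348,217) / side (345,283). The purple look-alike, at top (248,271), has no handle and is to be left alone. I'll confirm this in an enlarged crop.

```bash
python3 - <<'E'
import cv2,numpy as np
a=cv2.imread("pics/top0.png")[165:265,290:400]; b=cv2.imread("pics/side0.png")[240:340,290:400]
a=cv2.convertScaleAbs(a,alpha=1.8)
o=np.hstack([cv2.resize(x,None,fx=3.6,fy=3.6,interpolation=cv2.INTER_CUBIC) for x in(a,b)])
cv2.imwrite("pics/crop0.png",o); print(o.shape)
E
cat > h.py <<'E'
import numpy as np,cv2
from scipy.spatial.transform import Rotation as R
def ray(d,uv,T=None):
    K=d["K"];k=d["k1"]
    p=cv2.undistortPoints(np.array([[uv]],float),K,np.array([k,0,0,0,0.]))[0,0]
    T=d["extrinsics"] if T is None else T
    return T[:3,3],T[:3,:3]@np.array([p[0],p[1],1])
def onz(d,uv,z,T=None):
    o,v=ray(d,uv,T); return o+v*(z-o[2])/v[2]
def proj(d,P,T=None):
    T=d["extrinsics"] if T is None else T
    c=np.linalg.inv(T)@np.r_[P,1]; s=c[:2]/c[2]; s=s*(1+d["k1"]*(s@s))
    return (d["K"]@np.r_[s,1])[:2]
def wristT(d,s):
    T=np.eye(4);T[:3,:3]=R.from_quat(s["tool_rot"]).as_matrix();T[:3,3]=s["tool_pos"]
    return T@d["hand_eye"]
E
```

```text
(360, 792, 3)
```

View pics/crop0.png

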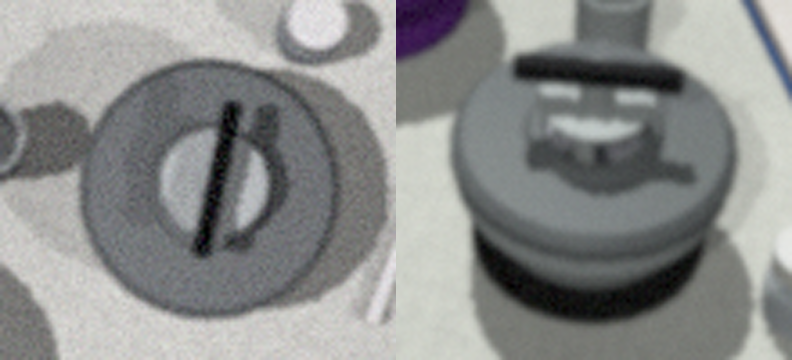

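Confirmed: grey body, grey lid, screw with a black T-bar. In the top view the bar ends are at about (354.7,193.6) and (346.1,235), and the lid centre is at (348.1,217.2).

Run:
```python
from bench import env,get_image
from h import *
d=get_image("top");s=get_image("side")
a=onz(d,(354.7,193.6),.153);b=onz(d,(346.1,235),.153)
print(a,b,(a+b)/2,np.linalg.norm(a-b),np.degrees(np.arctan2(*(a-b)[1::-1])))
print(onz(d,(348.1,217.2),.095))
for p in [(290+515/3.6,240+68/3.6),(290+682/3.6,240+80/3.6)]: print(onz(s,p,.145))
st=env.read_state(); print(R.from_quat(st["tool_rot"]).as_matrix())
# others
for n,p,z in [("bucket",(286,204),.08),("jar",(377,172),.06)]: print(n,onz(d,p,z))
```

```text
[ 0.65651016 -0.10526294  0.153     ] [ 0.55964877 -0.08249235  0.153     ] [ 0.60807946 -0.09387764  0.153     ] 0.09950189896511039 -13.229125443022141
[ 0.60683728 -0.09317662  0.095     ]
[ 0.80142866 -0.10892774  0.145     ]
[ 0.89912371 -0.13012821  0.145     ]
[[ 2.51056189e-01  9.67972493e-01 -2.05476745e-04]
 [ 9.67972324e-01 -2.51056267e-01 -5.75346116e-04]
 [-6.08505439e-04 -5.44515989e-05 -9.99999813e-01]]
bucket [0.64490792 0.06026354 0.08      ]
jar [ 0.72503277 -0.17353564  0.06      ]
```

Emit:
apply_moves:
  steps:
    - {"dx":2.2,"dy":-3.4,"wz":-0.12}
    - {"dx":4.4,"dy":-6.8,"wz":-0.24}
    - {"dx":6.6,"dy":-10.2,"wz":-0.36}
    - {"dx":8.8,"dy":-13.6,"wz":-0.48}
    - {"dx":11.0,"dy":-17.0,"wz":-0.6}
    - {"dx":13.2,"dy":-20.4,"wz":-0.72}
    - {"dx":15.4,"dy":-23.8,"wz":-0.84}
    - {"dx":17.6,"dy":-27.2,"wz":-0.96}
    - {"dx":19.8,"dy":-30.6,"wz":-1.08}
    - {"dx":22.0,"dy":-34.0,"wz":-1.2}
    - {"dx":24.2,"dy":-37.4,"wz":-1.32}
    - {"dx":26.4,"dy":-40.8,"wz":-1.44}
    - {"dx":28.6,"dy":-44.2,"wz":-1.56}
    - {"dx":30.8,"dy":-47.6,"wz":-1.68}
    - {"dx":33.0,"dy":-51.0,"wz":-1.8}
    - {"dx":35.2,"dy":-54.4,"wz":-1.92}
    - {"dx":37.4,"dy":-57.8,"wz":-2.04}
    - {"dx":39.6,"dy":-61.2,"wz":-2.16}
    - {"dx":41.8,"dy":-64.6,"wz":-2.28}
    - {"dx":44.0,"dy":-68.0,"wz":-2.4}

```text
validation failed for argument at $.st...
```

Emit:
apply_moves:
  steps:
    - {"wx":0,"wy":0,"wz":-0.12,"dx":2.2,"dy":-3.4,"dz":0,"grip":0}

```text
time_s: 0.33
tool_pos: [0.1769, 0.5745, 0.2246]
tool_rot: [0.825, 0.566, 0.001, -0.001]
ft_force: [0.1, -0.6, -0.0]
finger_gap: 0.0913
```

All keys are required in each row. I'll continue that way.

Emit:
apply_moves:
  steps:
    - {"wx":0,"wy":0,"wz":-0.12,"dx":2.2,"dy":-3.4,"dz":0,"grip":0}
    - {"wx":0,"wy":0,"wz":-0.24,"dx":4.4,"dy":-6.8,"dz":0,"grip":0}
    - {"wx":0,"wy":0,"wz":-0.36,"dx":6.6,"dy":-10.2,"dz":0,"grip":0}
    - {"wx":0,"wy":0,"wz":-0.48,"dx":8.8,"dy":-13.6,"dz":0,"grip":0}
    - {"wx":0,"wy":0,"wz":-0.6,"dx":11,"dy":-17,"dz":0,"grip":0}
    - {"wx":0,"wy":0,"wz":-0.72,"dx":13.2,"dy":-20.4,"dz":0,"grip":0}
    - {"wx":0,"wy":0,"wz":-0.84,"dx":15.4,"dy":-23.8,"dz":0,"grip":0}
    - {"wx":0,"wy":0,"wz":-0.96,"dx":17.6,"dy":-27.2,"dz":0,"grip":0}
    - {"wx":0,"wy":0,"wz":-1.08,"dx":19.8,"dy":-30.6,"dz":0,"grip":0}
    - {"wx":0,"wy":0,"wz":-1.2,"dx":22,"dy":-34,"dz":0,"grip":0}
    - {"wx":0,"wy":0,"wz":-1.32,"dx":24.2,"dy":-37.4,"dz":0,"grip":0}
    - {"wx":0,"wy":0,"wz":-1.44,"dx":26.4,"dy":-40.8,"dz":0,"grip":0}
    - {"wx":0,"wy":0,"wz":-1.56,"dx":28.6,"dy":-44.2,"dz":0,"grip":0}
    - {"wx":0,"wy":0,"wz":-1.68,"dx":30.8,"dy":-47.6,"dz":0,"grip":0}
    - {"wx":0,"wy":0,"wz":-1.8,"dx":33,"dy":-51,"dz":0,"grip":0}
    - {"wx":0,"wy":0,"wz":-1.92,"dx":35.2,"dy":-54.4,"dz":0,"grip":0}
    - {"wx":0,"wy":0,"wz":-2.04,"dx":37.4,"dy":-57.8,"dz":0,"grip":0}
    - {"wx":0,"wy":0,"wz":-2.16,"dx":39.6,"dy":-61.2,"dz":0,"grip":0}
    - {"wx":0,"wy":0,"wz":-2.28,"dx":41.8,"dy":-64.6,"dz":0,"grip":0}
    - {"wx":0,"wy":0,"wz":-2.4,"dx":42.8,"dy":-66.4,"dz":0,"grip":0}

```text
time_s: 2.0
tool_pos: [0.6089, -0.097, 0.2247]
tool_rot: [0.822, -0.569, 0.001, 0.0]
ft_force: [-0.9, 0.8, 0.0]
finger_gap: 0.0915
```

Emit:
apply_moves:
  steps:
    - {"wx":0,"wy":0,"wz":-0.12,"dx":0,"dy":0,"dz":0,"grip":0}
    - {"wx":0,"wy":0,"wz":-0.24,"dx":0,"dy":0,"dz":0,"grip":0}
    - {"wx":0,"wy":0,"wz":-0.36,"dx":0,"dy":0,"dz":0,"grip":0}
    - {"wx":0,"wy":0,"wz":-0.48,"dx":0,"dy":0,"dz":0,"grip":0.2}
    - {"wx":0,"wy":0,"wz":-0.597,"dx":0,"dy":0,"dz":0,"grip":0.4}
    - {"wx":0,"wy":0,"wz":-0.597,"dx":0,"dy":0,"dz":0,"grip":0.6}
    - {"wx":0,"wy":0,"wz":-0.597,"dx":0,"dy":0,"dz":0,"grip":0.65}
    - {"wx":0,"wy":0,"wz":-0.597,"dx":0,"dy":0,"dz":0,"grip":0.65}
    - {"wx":0,"wy":0,"wz":-0.597,"dx":0,"dy":0,"dz":0,"grip":0.65}

```text
time_s: 2.75
tool_pos: [0.6069, -0.093, 0.2249]
tool_rot: [-0.623, 0.782, 0.0, -0.0]
ft_force: [-0.2, 0.0, -0.1]
finger_gap: 0.0541
```

Run:
```python
from bench import env,get_image
from h import *
s=env.read_state();print(s["tool_pos"],R.from_quat(s["tool_rot"]).as_matrix()[:,0],s["qpos"],s["finger_gap"],s["ft_torque"],s["ft_force"])
for n in ["wrist","side"]:
    d=get_image(n); cv2.imwrite(f"pics/{n}1.png",d["frame"][:,:,::-1])
T=wristT(get_image("wrist"),env.read_state())
d=get_image("wrist")
for P in [(.607,-.093,.153),(.607,-.093,.1)]: print(proj(d,np.array(P),T))
sd=get_image("side")
for p in [(290+119/3.6,240+68/3.6),(290+286/3.6,240+80/3.6)]: print(onz(sd,p,.145))
```

```text
[ 0.60688133 -0.09299802  0.22486551] [-2.24206079e-01 -9.74541756e-01 -2.18263949e-06] [-2.49283043e-01  4.78023384e-01  1.37406551e+00 -5.80887697e-07
  1.28962213e+00  1.54764174e+00] 0.05412256421440314 [-0.04765766  0.19895262  0.03659891] [-0.23761439  0.01888316 -0.141279  ]
[321.78265568 256.97986736]
[321.73730712 234.30738087]
[ 0.56136921 -0.08260344  0.145     ]
[ 0.66028585 -0.10395156  0.145     ]
```

View pics/wrist1.png

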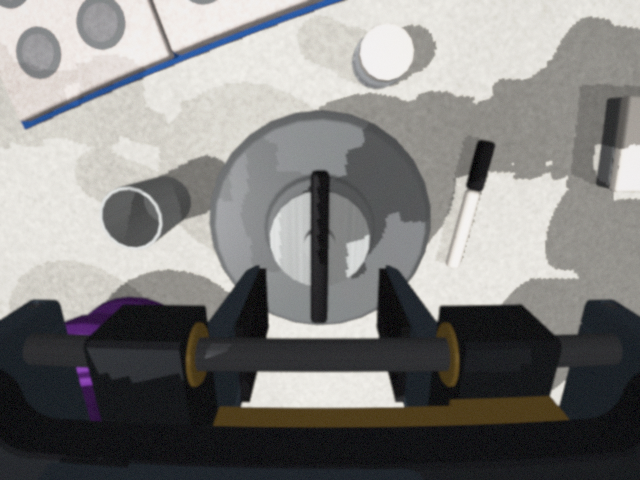

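View pics/side1.png

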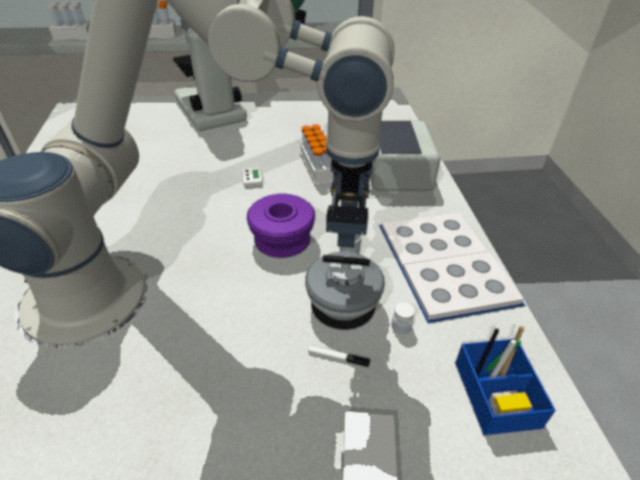

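In the wrist view the bar runs from (320,172) to (319,321), midway between the fingers and in line with them. The lid circle spans columns 211 to 430.

Run:
```python
from bench import env,get_image
from h import *
s=env.read_state()
d=get_image("wrist");T=wristT(d,s)
a=onz(d,(320,172),.153,T);b=onz(d,(319,321),.153,T)
print(a,b,(a+b)/2,np.linalg.norm(a-b))
l=onz(d,(211,220),.095,T);r=onz(d,(430,220),.095,T);t=onz(d,(321,111),.095,T);print((l+r)/2,l,r,np.linalg.norm(l-r),t)
print(s["finger_gap"])
```

```text
[ 0.66067192 -0.10446798  0.153     ] [ 0.56192105 -0.0805259   0.153     ] [ 0.61129649 -0.09249694  0.153     ] 0.10161179931563213
[ 0.61733932 -0.09446773  0.095     ] [ 0.63714195 -0.00983985  0.095     ] [ 0.59753669 -0.17909561  0.095     ] 0.17382775771525305 [ 0.69727851 -0.11359262  0.095     ]
0.034304191858937315
```

Emit:
apply_moves:
  steps:
    - {"wx":0,"wy":0,"wz":0,"dx":0.3,"dy":0,"dz":-2,"grip":0.65}
    - {"wx":0,"wy":0,"wz":0,"dx":0.3,"dy":0,"dz":-4,"grip":0.65}
    - {"wx":0,"wy":0,"wz":0,"dx":0.3,"dy":0,"dz":-6,"grip":0.65}
    - {"wx":0,"wy":0,"wz":0,"dx":0.3,"dy":0,"dz":-7.1,"grip":0.65}
    - {"wx":0,"wy":0,"wz":0,"dx":0.3,"dy":0,"dz":-7.6,"grip":0.65}
    - {"wx":0,"wy":0,"wz":0,"dx":0.3,"dy":0,"dz":-7.6,"grip":0.78}
    - {"wx":0,"wy":0,"wz":0,"dx":0.3,"dy":0,"dz":-7.6,"grip":0.78}
    - {"wx":0,"wy":0,"wz":0,"dx":0.3,"dy":0,"dz":-7.6,"grip":0.78}
    - {"wx":0,"wy":0,"wz":0,"dx":0.3,"dy":0,"dz":-7.6,"grip":0.78}

```text
time_s: 3.8
tool_pos: [0.6105, -0.0931, 0.1499]
tool_rot: [-0.622, 0.783, -0.001, 0.001]
ft_force: [0.7, 0.3, -0.8]
finger_gap: 0.0202
```

```bash
cat > look.py <<'E'
import sys
from bench import env,get_image
from h import *
t=sys.argv[1]
s=env.read_state();print(s["time_s"],s["tool_pos"],s["finger_gap"],s["ft_torque"],s["ft_force"],s["qpos"][5])
w=get_image("wrist")["frame"][:,:,::-1];sd=get_image("side")["frame"][:,:,::-1]
o=np.hstack([cv2.resize(w[60:420,120:520],(440,396)),cv2.resize(sd[230:330,300:390],(356,396),interpolation=cv2.INTER_CUBIC)])
cv2.imwrite(f"pics/{t}.png",o)
E
python3 look.py l1
```

```text
3.8 [ 0.61045585 -0.09307661  0.149939  ] 0.020240354768006133 [0.08691177 0.16669393 0.01973039] [ 0.67382043  0.25698526 -0.80597984] 1.551840437176808
```

View pics/l1.png

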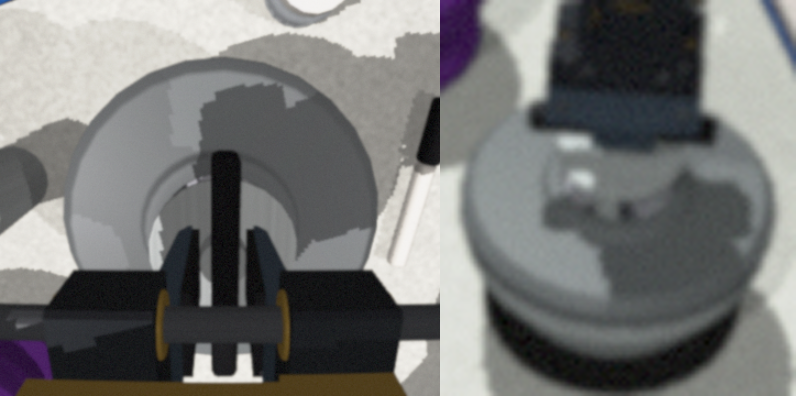

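The fingers straddle the bar, which sits roughly centred and untouched. Next I turn it counter-clockwise with the jaws loose.

Emit:
apply_moves:
  steps:
    - {"wx":0,"wy":0,"wz":0.06,"dx":0,"dy":0,"dz":0,"grip":0.78}
    - {"wx":0,"wy":0,"wz":0.12,"dx":0,"dy":0,"dz":0,"grip":0.78}
    - {"wx":0,"wy":0,"wz":0.18,"dx":0,"dy":0,"dz":0,"grip":0.78}
    - {"wx":0,"wy":0,"wz":0.24,"dx":0,"dy":0,"dz":0,"grip":0.78}
    - {"wx":0,"wy":0,"wz":0.3,"dx":0,"dy":0,"dz":0,"grip":0.78}
    - {"wx":0,"wy":0,"wz":0.36,"dx":0,"dy":0,"dz":0,"grip":0.78}
    - {"wx":0,"wy":0,"wz":0.42,"dx":0,"dy":0,"dz":0,"grip":0.78}
    - {"wx":0,"wy":0,"wz":0.48,"dx":0,"dy":0,"dz":0,"grip":0.78}
    - {"wx":0,"wy":0,"wz":0.54,"dx":0,"dy":0,"dz":0,"grip":0.78}
    - {"wx":0,"wy":0,"wz":0.6,"dx":0,"dy":0,"dz":0,"grip":0.78}

```text
time_s: 4.73
tool_pos: [0.6103, -0.0932, 0.1496]
tool_rot: [0.826, -0.563, 0.001, -0.0]
ft_force: [0.1, 0.3, 2.9]
finger_gap: 0.0199
```

```bash
python3 look.py l2
```

```text
4.7333 [ 0.61034528 -0.09322054  0.14964789] 0.019947783364888033 [-0.13991989  0.19662837 -0.05033157] [0.13216903 0.2856005  2.93001757] 0.948942121757704
```

View pics/l2.png

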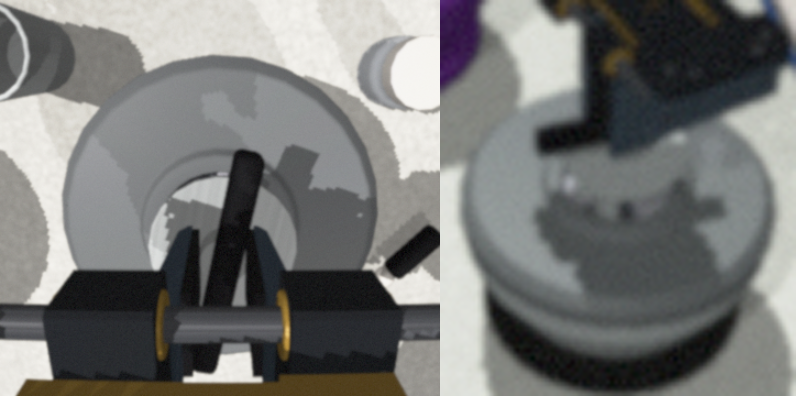

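The bar lags the jaws by about 15°, so the screw has turned about 20°. The moment is small. I'll continue counter-clockwise, then back off to free it.

Emit:
apply_moves:
  steps:
    - {"wx":0,"wy":0,"wz":0.06,"dx":0,"dy":0,"dz":0,"grip":0.78}
    - {"wx":0,"wy":0,"wz":0.12,"dx":0,"dy":0,"dz":0,"grip":0.78}
    - {"wx":0,"wy":0,"wz":0.18,"dx":0,"dy":0,"dz":0,"grip":0.78}
    - {"wx":0,"wy":0,"wz":0.24,"dx":0,"dy":0,"dz":0,"grip":0.78}
    - {"wx":0,"wy":0,"wz":0.3,"dx":0,"dy":0,"dz":0,"grip":0.78}
    - {"wx":0,"wy":0,"wz":0.36,"dx":0,"dy":0,"dz":0,"grip":0.78}
    - {"wx":0,"wy":0,"wz":0.42,"dx":0,"dy":0,"dz":0,"grip":0.78}
    - {"wx":0,"wy":0,"wz":0.48,"dx":0,"dy":0,"dz":0,"grip":0.78}
    - {"wx":0,"wy":0,"wz":0.54,"dx":0,"dy":0,"dz":0,"grip":0.78}
    - {"wx":0,"wy":0,"wz":0.6,"dx":0,"dy":0,"dz":0,"grip":0.78}
    - {"wx":0,"wy":0,"wz":0.5,"dx":0,"dy":0,"dz":0,"grip":0.78}
    - {"wx":0,"wy":0,"wz":0.4,"dx":0,"dy":0,"dz":0,"grip":0.78}
    - {"wx":0,"wy":0,"wz":0.35,"dx":0,"dy":0,"dz":0,"grip":0.78}
    - {"wx":0,"wy":0,"wz":0.35,"dx":0,"dy":0,"dz":0,"grip":0.78}

```text
time_s: 6.0
tool_pos: [0.6099, -0.0931, 0.1491]
tool_rot: [0.91, -0.415, 0.0, 0.0]
ft_force: [-0.4, 0.4, 1.3]
finger_gap: 0.0203
```

```bash
python3 look.py l3
```

```text
6.0 [ 0.60989852 -0.09311304  0.14914076] 0.02031359460124293 [-0.1729448   0.26081501  0.01456235] [-0.44701681  0.36089841  1.25103752] 0.6067971927001049
```

View pics/l3.png

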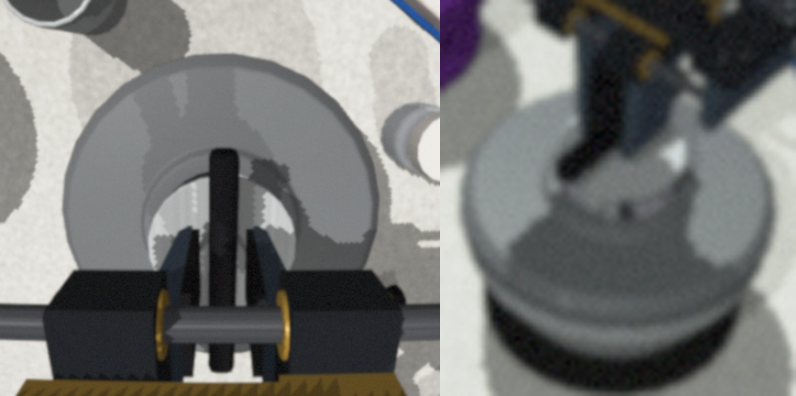

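It has turned about 54° and not dropped: the bar's near end is still at the same row and height. I'll go on in small increments, releasing after each.

Emit:
apply_moves:
  steps:
    - {"wx":0,"wy":0,"wz":0.12,"dx":0,"dy":0,"dz":0,"grip":0.78}
    - {"wx":0,"wy":0,"wz":0.22,"dx":0,"dy":0,"dz":0,"grip":0.78}
    - {"wx":0,"wy":0,"wz":0.28,"dx":0,"dy":0,"dz":0,"grip":0.78}
    - {"wx":0,"wy":0,"wz":0.34,"dx":0,"dy":0,"dz":0,"grip":0.78}
    - {"wx":0,"wy":0,"wz":0.4,"dx":0,"dy":0,"dz":0,"grip":0.78}
    - {"wx":0,"wy":0,"wz":0.46,"dx":0,"dy":0,"dz":0,"grip":0.78}
    - {"wx":0,"wy":0,"wz":0.36,"dx":0,"dy":0,"dz":0,"grip":0.78}
    - {"wx":0,"wy":0,"wz":0.26,"dx":0,"dy":0,"dz":0,"grip":0.78}
    - {"wx":0,"wy":0,"wz":0.2,"dx":0,"dy":0,"dz":0,"grip":0.78}
    - {"wx":0,"wy":0,"wz":0.2,"dx":0,"dy":0,"dz":0,"grip":0.78}

```text
time_s: 6.93
tool_pos: [0.61, -0.093, 0.1489]
tool_rot: [0.947, -0.32, 0.0, -0.0]
ft_force: [-0.4, -0.1, 0.4]
finger_gap: 0.0203
```

```bash
python3 look.py l4
```

```text
6.9333 [ 0.60995368 -0.09298612  0.14889088] 0.02028829622576417 [-0.08496595  0.070746    0.06304912] [-0.36150113 -0.1376574   0.39421498] 0.40395567473600535
```

View pics/l4.png

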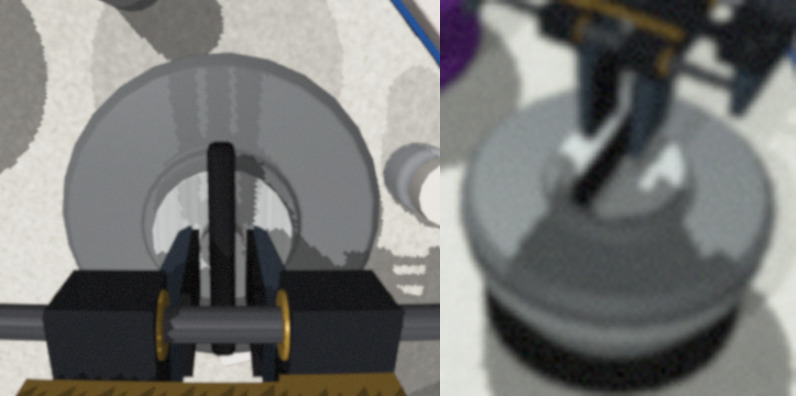

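The bar looks smaller now, with ends at crop rows 143 and 353 against 148 and 372 before. I'll compare that with the predicted ends for both heights.

Run:
```python
from bench import env,get_image
from h import *
s=env.read_state();d=get_image("wrist");T=wristT(d,s)
y=R.from_quat(s["tool_rot"]).as_matrix()[:,1]
for z in (.153,.146,.139):
    print(z,[((proj(d,np.array([.610,-.093,z])+k*.052*y,T)-[120,60])*1.1).round(0) for k in(-1,1)])
```

```text
0.153 [array([221., 153.]), array([222., 377.])]
0.146 [array([221., 150.]), array([222., 367.])]
0.139 [array([221., 147.]), array([222., 358.])]
```

The drop is confirmed: length 210 against the predicted 211 for the dropped height and 224 for the raised one. Next I lower the fingers 13 mm onto the bar and turn clockwise.

Emit:
apply_moves:
  steps:
    - {"wx":0,"wy":0,"wz":0,"dx":0,"dy":0,"dz":-0.5,"grip":0.78}
    - {"wx":0,"wy":0,"wz":0,"dx":0,"dy":0,"dz":-1,"grip":0.78}
    - {"wx":0,"wy":0,"wz":0,"dx":0,"dy":0,"dz":-1.2,"grip":0.78}
    - {"wx":0,"wy":0,"wz":-0.06,"dx":0,"dy":0,"dz":-1.2,"grip":0.78}
    - {"wx":0,"wy":0,"wz":-0.12,"dx":0,"dy":0,"dz":-1.2,"grip":0.78}
    - {"wx":0,"wy":0,"wz":-0.18,"dx":0,"dy":0,"dz":-1.2,"grip":0.78}
    - {"wx":0,"wy":0,"wz":-0.24,"dx":0,"dy":0,"dz":-1.2,"grip":0.78}
    - {"wx":0,"wy":0,"wz":-0.3,"dx":0,"dy":0,"dz":-1.2,"grip":0.78}
    - {"wx":0,"wy":0,"wz":-0.36,"dx":0,"dy":0,"dz":-1.2,"grip":0.78}
    - {"wx":0,"wy":0,"wz":-0.42,"dx":0,"dy":0,"dz":-1.2,"grip":0.78}
    - {"wx":0,"wy":0,"wz":-0.48,"dx":0,"dy":0,"dz":-1.2,"grip":0.78}
    - {"wx":0,"wy":0,"wz":-0.54,"dx":0,"dy":0,"dz":-1.2,"grip":0.78}
    - {"wx":0,"wy":0,"wz":-0.6,"dx":0,"dy":0,"dz":-1.2,"grip":0.78}

```text
time_s: 8.17
tool_pos: [0.6097, -0.093, 0.1365]
tool_rot: [0.81, -0.586, -0.0, 0.0]
ft_force: [0.0, 0.1, -0.1]
finger_gap: 0.0202
```

```bash
python3 look.py l5
```

```text
8.1667 [ 0.60974351 -0.09295954  0.13648434] 0.020153059880826326 [-0.0939413   0.08280211 -0.01101681] [ 0.01698045  0.09720232 -0.14140216] 1.004212947820117
```

View pics/l5.png

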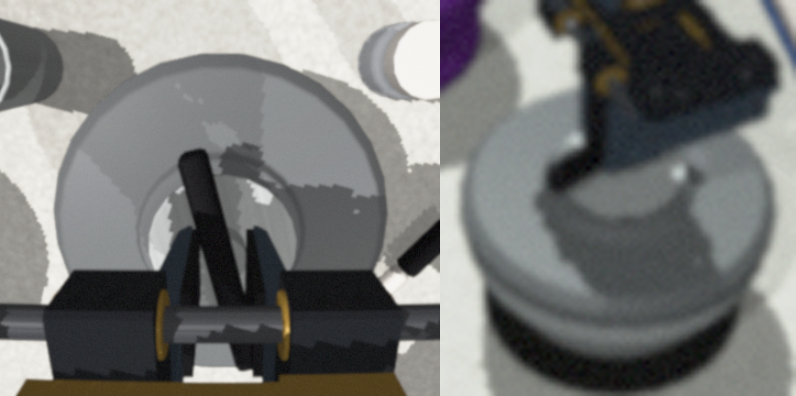

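The bar follows clockwise with negligible moment, about 20° so far. Continuing.

Emit:
apply_moves:
  steps:
    - {"wx":0,"wy":0,"wz":-0.06,"dx":0,"dy":0,"dz":0,"grip":0.78}
    - {"wx":0,"wy":0,"wz":-0.12,"dx":0,"dy":0,"dz":0,"grip":0.78}
    - {"wx":0,"wy":0,"wz":-0.18,"dx":0,"dy":0,"dz":0,"grip":0.78}
    - {"wx":0,"wy":0,"wz":-0.24,"dx":0,"dy":0,"dz":0,"grip":0.78}
    - {"wx":0,"wy":0,"wz":-0.3,"dx":0,"dy":0,"dz":0,"grip":0.78}
    - {"wx":0,"wy":0,"wz":-0.36,"dx":0,"dy":0,"dz":0,"grip":0.78}
    - {"wx":0,"wy":0,"wz":-0.42,"dx":0,"dy":0,"dz":0,"grip":0.78}
    - {"wx":0,"wy":0,"wz":-0.48,"dx":0,"dy":0,"dz":0,"grip":0.78}
    - {"wx":0,"wy":0,"wz":-0.54,"dx":0,"dy":0,"dz":0,"grip":0.78}
    - {"wx":0,"wy":0,"wz":-0.6,"dx":0,"dy":0,"dz":0,"grip":0.78}
    - {"wx":0,"wy":0,"wz":-0.66,"dx":0,"dy":0,"dz":0,"grip":0.78}

```text
time_s: 9.18
tool_pos: [0.6098, -0.093, 0.1367]
tool_rot: [-0.578, 0.816, 0.0, -0.0]
ft_force: [0.2, -0.5, -0.2]
finger_gap: 0.0201
```

```bash
python3 look.py l6
```

```text
9.1833 [ 0.60980391 -0.09301668  0.13666955] 0.020134137007299827 [-0.05570833  0.16278934  0.00571332] [ 0.18062983 -0.47587368 -0.24124037] 1.6619128322661605
```

View pics/l6.png

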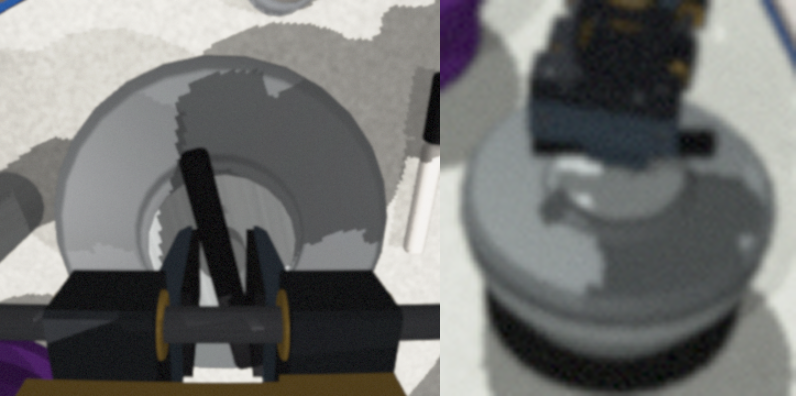

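Emit:
apply_moves:
  steps:
    - {"wx":0,"wy":0,"wz":-0.06,"dx":0,"dy":0,"dz":0,"grip":0.78}
    - {"wx":0,"wy":0,"wz":-0.12,"dx":0,"dy":0,"dz":0,"grip":0.78}
    - {"wx":0,"wy":0,"wz":-0.18,"dx":0,"dy":0,"dz":0,"grip":0.78}
    - {"wx":0,"wy":0,"wz":-0.24,"dx":0,"dy":0,"dz":0,"grip":0.78}
    - {"wx":0,"wy":0,"wz":-0.3,"dx":0,"dy":0,"dz":0,"grip":0.78}
    - {"wx":0,"wy":0,"wz":-0.36,"dx":0,"dy":0,"dz":0,"grip":0.78}
    - {"wx":0,"wy":0,"wz":-0.42,"dx":0,"dy":0,"dz":0,"grip":0.78}
    - {"wx":0,"wy":0,"wz":-0.48,"dx":0,"dy":0,"dz":0,"grip":0.78}
    - {"wx":0,"wy":0,"wz":-0.52,"dx":0,"dy":0,"dz":0,"grip":0.78}

```text
time_s: 10.03
tool_pos: [0.6099, -0.093, 0.1367]
tool_rot: [-0.349, 0.937, 0.0, -0.0]
ft_force: [-0.0, 0.6, -0.4]
finger_gap: 0.0201
```

```bash
python3 look.py l7
```

```text
10.0333 [ 0.60989656 -0.09301134  0.13674061] 0.020121007729974147 [-0.03495079  0.1302415   0.03818215] [-0.02439519  0.55153175 -0.4425057 ] 2.180870822827979
```

View pics/l7.png

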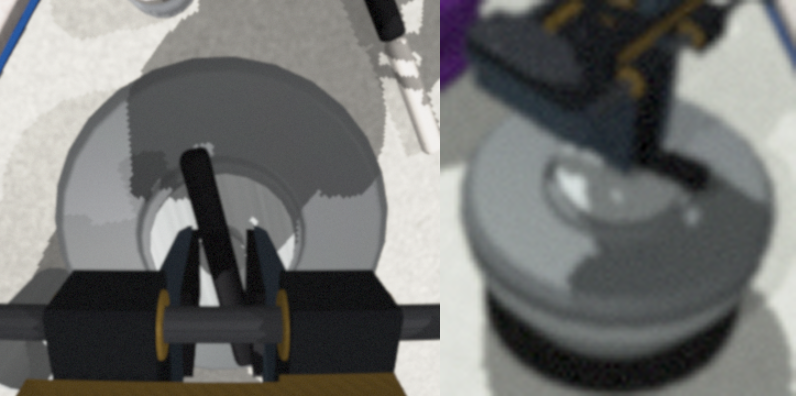

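About 85° clockwise so far, still free. From here I go in small steps, checking the moment.

Emit:
apply_moves:
  steps:
    - {"wx":0,"wy":0,"wz":-0.03,"dx":0,"dy":0,"dz":0,"grip":0.78}
    - {"wx":0,"wy":0,"wz":-0.06,"dx":0,"dy":0,"dz":0,"grip":0.78}
    - {"wx":0,"wy":0,"wz":-0.09,"dx":0,"dy":0,"dz":0,"grip":0.78}
    - {"wx":0,"wy":0,"wz":-0.12,"dx":0,"dy":0,"dz":0,"grip":0.78}
    - {"wx":0,"wy":0,"wz":-0.15,"dx":0,"dy":0,"dz":0,"grip":0.78}

```text
time_s: 10.55
tool_pos: [0.6098, -0.093, 0.1368]
tool_rot: [-0.279, 0.96, 0.0, -0.0]
ft_force: [-0.3, 0.3, -0.4]
finger_gap: 0.02
```

```bash
cat > st.py <<'E'
from bench import env
import numpy as np
s=env.read_state();print(s["time_s"],s["tool_pos"].round(4),s["finger_gap"],s["ft_torque"].round(3),s["ft_force"].round(2),s["qpos"][5])
E
python3 st.py
```

```text
10.55 [ 0.6098 -0.093   0.1368] 0.020028113364976185 [0.049 0.138 0.016] [-0.33  0.28 -0.43] 2.328709312909909
```

Emit:
apply_moves:
  steps:
    - {"wx":0,"wy":0,"wz":-0.03,"dx":0,"dy":0,"dz":0,"grip":0.78}
    - {"wx":0,"wy":0,"wz":-0.06,"dx":0,"dy":0,"dz":0,"grip":0.78}
    - {"wx":0,"wy":0,"wz":-0.09,"dx":0,"dy":0,"dz":0,"grip":0.78}
    - {"wx":0,"wy":0,"wz":-0.12,"dx":0,"dy":0,"dz":0,"grip":0.78}

```text
time_s: 10.88
tool_pos: [0.6098, -0.093, 0.1368]
tool_rot: [-0.221, 0.975, 0.0, -0.0]
ft_force: [-0.7, 0.0, 0.3]
finger_gap: 0.02
```

```bash
python3 st.py
```

```text
10.8833 [ 0.6098 -0.093   0.1368] 0.01996243508316045 [ 0.108  0.135 -0.017] [-0.72  0.02  0.26] 2.448693916228568
```

Emit:
apply_moves:
  steps:
    - {"wx":0,"wy":0,"wz":-0.03,"dx":0,"dy":0,"dz":0,"grip":0.78}
    - {"wx":0,"wy":0,"wz":-0.06,"dx":0,"dy":0,"dz":0,"grip":0.78}

```text
time_s: 11.05
tool_pos: [0.6099, -0.093, 0.1368]
tool_rot: [-0.191, 0.982, 0.0, -0.0]
ft_force: [-1.1, 0.1, -0.8]
finger_gap: 0.0202
```

```bash
python3 look.py l8
```

```text
11.05 [ 0.60985418 -0.09297293  0.13678326] 0.020202083233603254 [ 0.01282372  0.17581521 -0.04737536] [-1.08541542  0.05034037 -0.77769853] 2.508724838530409
```

View pics/l8.png

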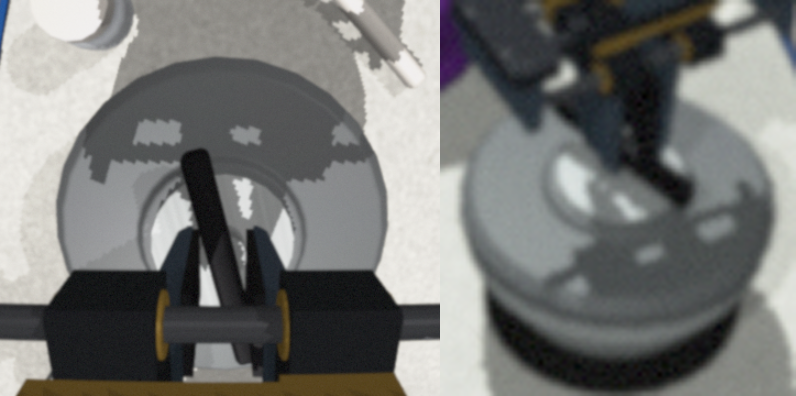

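Still descending: the bar's near end has gone from row 370 through 367 and 364 to 362. The moment is negligible, so I carry on gently.

Emit:
apply_moves:
  steps:
    - {"wx":0,"wy":0,"wz":-0.03,"dx":0,"dy":0,"dz":0,"grip":0.78}
    - {"wx":0,"wy":0,"wz":-0.06,"dx":0,"dy":0,"dz":0,"grip":0.78}
    - {"wx":0,"wy":0,"wz":-0.09,"dx":0,"dy":0,"dz":0,"grip":0.78}

```text
time_s: 11.4
tool_pos: [0.6099, -0.093, 0.1368]
tool_rot: [-0.147, 0.989, 0.0, -0.0]
ft_force: [0.1, 0.2, 0.0]
finger_gap: 0.0203
```

```bash
python3 st.py
```

```text
11.4 [ 0.6099 -0.093   0.1368] 0.020319630610286275 [0.045 0.143 0.017] [0.1  0.25 0.03] 2.599167186002891
```

Emit:
apply_moves:
  steps:
    - {"wx":0,"wy":0,"wz":-0.03,"dx":0,"dy":0,"dz":0,"grip":0.78}
    - {"wx":0,"wy":0,"wz":-0.06,"dx":0,"dy":0,"dz":0,"grip":0.78}

```text
time_s: 11.57
tool_pos: [0.6099, -0.093, 0.1368]
tool_rot: [-0.117, 0.993, 0.0, -0.0]
ft_force: [-0.1, -0.1, -2.5]
finger_gap: 0.0202
```

```bash
python3 look.py l9
```

```text
11.5667 [ 0.6098742  -0.09297767  0.13681894] 0.020159225709966543 [0.09020934 0.21459622 0.01699828] [-0.07554833 -0.11367073 -2.52363078] 2.6591598436978163
```

View pics/l9.png

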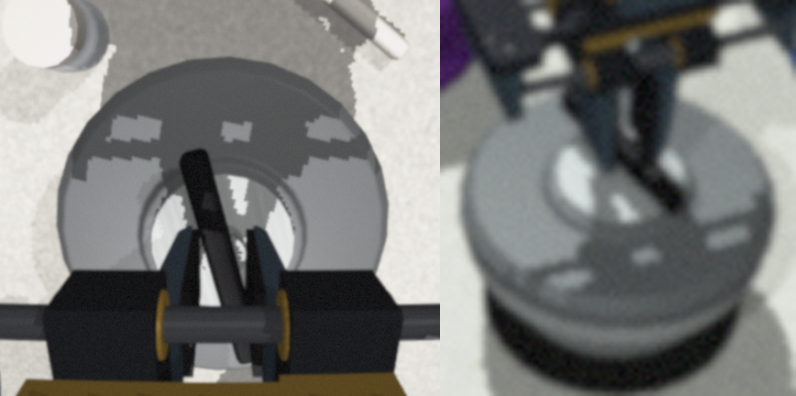

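Emit:
apply_moves:
  steps:
    - {"wx":0,"wy":0,"wz":-0.03,"dx":0,"dy":0,"dz":0,"grip":0.78}
    - {"wx":0,"wy":0,"wz":-0.05,"dx":0,"dy":0,"dz":0,"grip":0.78}

```text
time_s: 11.83
tool_pos: [0.6098, -0.093, 0.1368]
tool_rot: [-0.092, 0.996, 0.0, -0.0]
ft_force: [-0.1, 1.0, -1.6]
finger_gap: 0.0201
```

```bash
python3 st.py
```

```text
11.8333 [ 0.6098 -0.093   0.1368] 0.020061806666848384 [0.082 0.114 0.184] [-0.12  1.02 -1.6 ] 2.7100375254310904
```

Emit:
apply_moves:
  steps:
    - {"wx":0,"wy":0,"wz":-0.03,"dx":0,"dy":0,"dz":0,"grip":0.78}
    - {"wx":0,"wy":0,"wz":-0.05,"dx":0,"dy":0,"dz":0,"grip":0.78}

```text
time_s: 12.0
tool_pos: [0.6098, -0.093, 0.1368]
tool_rot: [-0.066, 0.998, 0.0, -0.0]
ft_force: [-0.3, 0.5, -1.6]
finger_gap: 0.0204
```

```bash
python3 st.py
```

```text
12.0 [ 0.6098 -0.093   0.1368] 0.020444786345681774 [0.133 0.171 0.625] [-0.35  0.53 -1.6 ] 2.761182365001918
```

The moment climbed from 0.18 to 0.63 N·m, so this is the stop. I'll back off right away and check the height.

Emit:
apply_moves:
  steps:
    - {"wx":0,"wy":0,"wz":0.1,"dx":0,"dy":0,"dz":0,"grip":0.78}
    - {"wx":0,"wy":0,"wz":0.2,"dx":0,"dy":0,"dz":0,"grip":0.78}
    - {"wx":0,"wy":0,"wz":0.25,"dx":0,"dy":0,"dz":0,"grip":0.78}
    - {"wx":0,"wy":0,"wz":0.25,"dx":0,"dy":0,"dz":0,"grip":0.78}

```text
time_s: 12.33
tool_pos: [0.61, -0.093, 0.137]
tool_rot: [-0.192, 0.981, -0.0, 0.0]
ft_force: [-0.6, 0.5, 0.5]
finger_gap: 0.0203
```

```bash
python3 look.py l10
python3 - <<'E'
from bench import env,get_image
from h import *
s=env.read_state();d=get_image("wrist");T=wristT(d,s)
y=R.from_quat(s["tool_rot"]).as_matrix()[:,1]
for z in (.139,.136,.133):
    print(z,[((proj(d,np.array([.610,-.093,z])+k*.052*y,T)-[120,60])*1.1).round(1) for k in(-1,1)])
E
```

```text
12.3333 [ 0.61000209 -0.09303561  0.13701108] 0.020265378349379526 [ 5.62459127e-02  1.60416161e-01 -1.29489548e-04] [-0.64158111  0.52610923  0.45730758] 2.507891971636164
0.139 [array([223.1, 153.9]), array([223.2, 375.8])]
0.136 [array([223.1, 152.4]), array([223.2, 371.4])]
0.133 [array([223., 151.]), array([223.1, 367.2])]
```

View pics/l10.png

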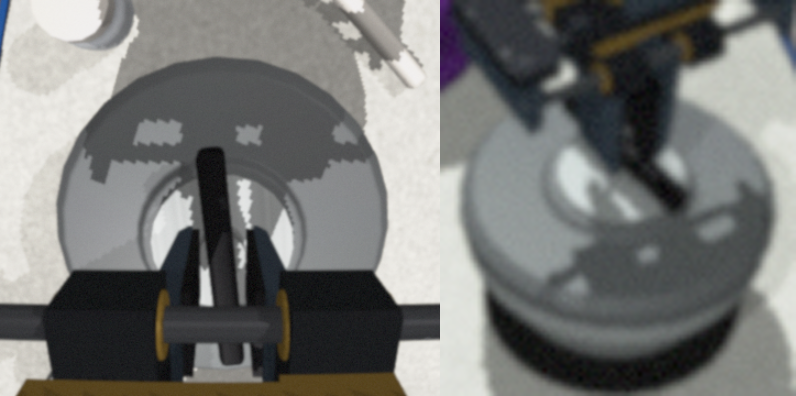

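The bar ends at (210,148) and (232,363) give a length of 216, which matches the home height (216.2) rather than 3 mm higher (219). I'll open the jaws a little and lift straight up.

Emit:
apply_moves:
  steps:
    - {"wx":0,"wy":0,"wz":0,"dx":0,"dy":0,"dz":0,"grip":0.7}
    - {"wx":0,"wy":0,"wz":0,"dx":0,"dy":0,"dz":0,"grip":0.6}
    - {"wx":0,"wy":0,"wz":0,"dx":0,"dy":0,"dz":0,"grip":0.6}
    - {"wx":0,"wy":0,"wz":0,"dx":0,"dy":0,"dz":0,"grip":0.6}
    - {"wx":0,"wy":0,"wz":0,"dx":0,"dy":0,"dz":1,"grip":0.6}
    - {"wx":0,"wy":0,"wz":0,"dx":0,"dy":0,"dz":3,"grip":0.6}
    - {"wx":0,"wy":0,"wz":0,"dx":0,"dy":0,"dz":6,"grip":0.6}
    - {"wx":0,"wy":0,"wz":0,"dx":0,"dy":0,"dz":9,"grip":0.6}
    - {"wx":0,"wy":0,"wz":0,"dx":0,"dy":0,"dz":12,"grip":0.6}
    - {"wx":0,"wy":0,"wz":0,"dx":0,"dy":0,"dz":14,"grip":0.6}
    - {"wx":0,"wy":0,"wz":0,"dx":0,"dy":0,"dz":14,"grip":0.6}
    - {"wx":0,"wy":0,"wz":0,"dx":0,"dy":0,"dz":14,"grip":0.6}

```text
time_s: 13.48
tool_pos: [0.6104, -0.0931, 0.2786]
tool_rot: [-0.19, 0.982, -0.001, 0.001]
ft_force: [0.1, -0.2, 0.3]
finger_gap: 0.0368
```

Run:
```python
from bench import env,get_image
from h import *
s=env.read_state();d=get_image("wrist");T=wristT(d,s);sd=get_image("side")
print(s["tool_pos"],s["ft_force"],s["ft_torque"],s["qpos"])
w=d["frame"][:,:,::-1].copy();f=sd["frame"][:,:,::-1]
cv2.imwrite("pics/w11.png",w)
cv2.imwrite("pics/s11.png",np.hstack([cv2.resize(f[235:335,295:395],None,fx=4,fy=4,interpolation=cv2.INTER_CUBIC),cv2.resize(f[130:380:,230:480],(400,400))]))
```

```text
[ 0.61036725 -0.09314232  0.27864373] [ 0.11155214 -0.24998641  0.26158162] [ 0.03049598  0.16710978 -0.07386181] [-2.48098614e-01  4.37005683e-01  1.29205621e+00 -2.33365999e-05
  1.40973920e+00  2.51200434e+00]
```

View pics/w11.png

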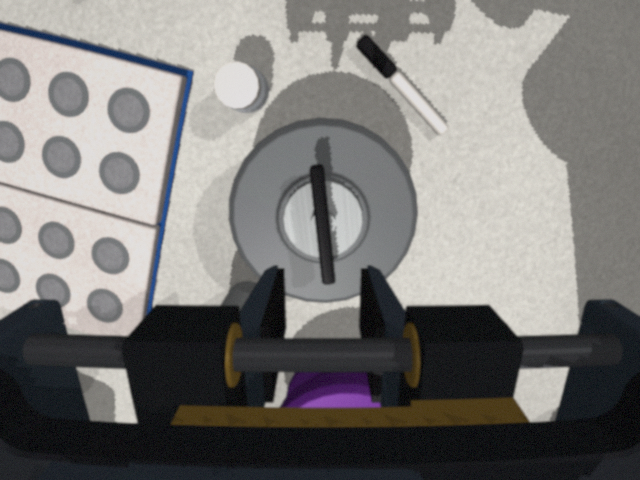

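View pics/s11.png

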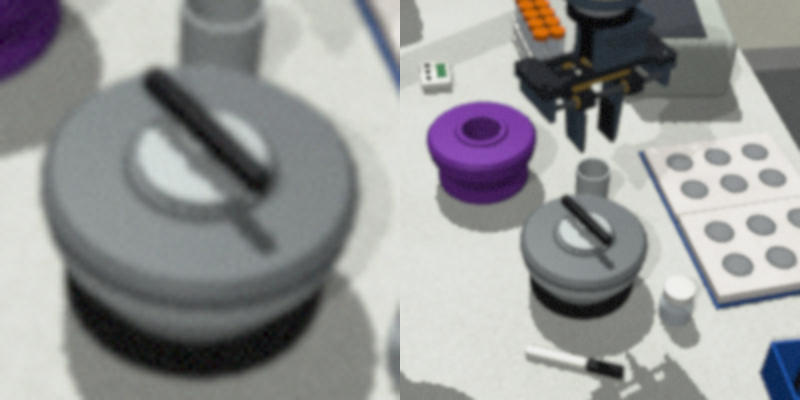

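The flange now lies flat in the mouth and the bystanders are undisturbed. One last height check from the side view (bar centre ≈ (347,268)) before handing in.

Run:
```python
from bench import env,get_image
from h import *
sd=get_image("side");d=get_image("wrist");T=wristT(d,env.read_state())
for z in (.145,.131,.125): print(z,proj(sd,np.array([.610,-.093,z])))
for z in (.139,.136,.133): print(z,np.linalg.norm(onz(d,(316.5,166),z,T)-onz(d,(329,284),z,T)))
```

```text
0.145 [345.78971923 260.49073173]
0.131 [345.47042228 265.05776187]
0.125 [345.33538632 266.98969246]
0.139 0.09973657318414755
0.136 0.10074248737354145
0.133 0.10174840156293533
```

```bash
python3 -c "
from bench import order
print(order.hand_in())"
```

```text
the job is handed in; nothing more can be done
None
```

The locking screw is home in its thread with its flange down on the lid. I handed the job in at about 14 s of the 53 s allowed.

**What I did:** I straddled the bar loosely with a 20 mm jaw gap and turned the screw counter-clockwise. It dropped 14 mm at about 65°, which showed as the bar's length in the wrist view falling to 210 px (211 predicted). I then lowered the fingers and drove it clockwise about 120° to a hard stop, backed off, opened the jaws and lifted clear.

**Last checks:**
- **Stop:** the moment jumped from about 0.02 to 0.63 N·m at the stop. By my estimate that is about 20 N per finger, under the 40 N limit; I did not measure the finger forces directly.
- **Height:** the bar's length was 216 px in the wrist view (216 predicted for home). The side view put its centre at row 268 (267 predicted for home, 265 for only dropped).
- **Disagreement:** after lifting, the wrist view gave a bar length of 102 mm against the true 104 mm. That is within the calibration error, and it fits the home height better than a higher one.
- **Surroundings:** the purple look-alike and the bystanders in view looked undisturbed, and the robot was touching nothing.

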